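# Hang the splash guard on its frame

## Robot

A 6-joint arm with a two-finger parallel gripper is mounted at the origin on the work surface. World frame = base frame: x ahead of the robot, y to its left, z up, the work surface at z = 0. Lengths are in m, angles in rad, forces in N, time in s.
With the tool pointing down it reaches from about 0.4 to 0.825 m from the base axis. Payload 7 kg.
Tool frame: the origin (TCP) lies on the centre line of the jaws, within the pads' length; the fingertips stand 22 mm ahead of it and the grasp point (between the pads) lies 3 mm ahead of it (nose_length is the distance from the TCP to the fingertips, in m); z points along the fingers, y is the line along which they close (so a half turn about z gives the same grasp; the last joint's range is limited). The gripper opens to 88 mm and grips with 3 to 60 N. Pads are 19 mm wide; open, the fingers measure 130 mm over their backs; the gripper's body (78 mm by 193 mm) begins 47 mm behind the grasp point.
Start: joints at [1.484, 0.359, 0.012, 0, -1.224, -0.288], TCP at [0.247, 0.628, 0.21] pointing down, gripper open.
Joint ranges: [-3.07, 3.07], [-1.43, 2.12], [-1.02, 1.25], [-3.03, 1.67], [-3.05, -0], [-3.03, 3.03]. Speed limits (rad/s): [2.39, 2.39, 3.01, 3.14, 3.14, 3.14].

## Interface

Orientations are given as [roll, pitch, yaw] about the fixed x, y, z axes, in that order (R = Rz(yaw) Ry(pitch) Rx(roll)).
In Python, from plant import * gives the robot as it stands. The module is installed in compiled form; this text tells all that it offers.
- The arm moves only by the tool drive_tool, never from a script. Its argument "plan" is a list of rows, each a list of 6 numbers: the shift along the world's x, y, z scaled (see below), then the turn, a rotation vector about the world's x, y, z scaled (see below). A call has exactly 8 rows; each row shifts and turns the commanded pose from where the row before left it; what a row does not reach is not made up. The controller multiplies each number of a shift by 40 cm and each number of a turn by 180 degrees. A row lasts 1/10 s, in which the tool goes at most 50 mm and 8.59 degrees, less where a joint would pass 70% of its speed; a pose out of reach is approached as far as the arm can. A call with a number of a shift or a turn outside -1 to 1 is refused whole. A call with a gripper value outside its range is refused whole. "gripper" is the gripper's target within -1 to 1 (fully open at 1, half-way at 0, shut at -1), set as the call begins (left out, the last holds). The fingers move at their own pace and stop on an object; "squeeze" is the grip in N (left out, the last holds). Time passes only in rows, so rows that do not move let the fingers close, or fill a call up. It gives the time, the measured TCP pose, the force, the opening and the grip force at its end, in the units of the state.
- get_obs(): the state, without advancing time (a new reading comes with each control period).
- read_camera(name): name is "side" or "top" or "wrist"; returns the picture (400x640x3 uint8, blue, green, red); there is no depth.
- calibration(name): a dict with "vertical_fov" (degrees; the focal length in pixels is half the picture's height over the tangent of half this angle, whatever the lens; pixels are square), "cx", "cy" (the principal point, pixels), "k1" (the pictures are not rectified: a ray, as slopes to the right and down, at radius r is drawn at 1 + k1 r^2 times it, then the intrinsics apply), "origin" and "rotation" of the camera in the world. Camera axes: x right, y up, looking along -z (the intrinsics and any distortion apply to the point x, -y, -z); pixel columns grow to the right and rows downward; lengths in m; the calibration is good to about 2 mm. A picture is of the moment at which its call begins: read the wrist's pose just before it. calibration takes no time and is no camera call; for the wrist camera it gives the pose at the moment of the call.
- job_done(): hands the job in; it is judged then, once.
The state is a dict: "time": time; "joints": joint angles; "qvel": joint speeds; "effort": joint torques, N m; "tool_pos": TCP position; "tool_rot": TCP orientation; "force": force on the tool from outside, world axes, zero at the start; "moment": the same for the moment, N m; "width": finger opening in m; "gripper_force": force on a finger pad.
Only numpy, scipy, OpenCV 4.12 (cv2) and the standard library are available. Lean on these libraries where they do the work, as an engineer would, in place of code of your own. Each camera call takes 0.05 s, during which the arm holds its last target. There are 200 camera calls.

## Task

Pick up the steel splash guard by its bar handle and hook the folded lip along its upper edge over the top rail of the guard frame in front of the stirrer, with the guard's lower end still tipped well out towards you. Then swing it down under control, without letting it drop, until it hangs flat against the lower rail, and let go. Do not disturb the other things on the bench.

Things in the scene. Friction and masses are not known exactly. Their poses are not given: they have to be found in the camera images.
- guard: Splash guard of folded steel sheet, about 0.5 kg, weight about its middle, loose, lying face up at the start. Own frame: +x to its upper edge (with the lip), y along its width, +z out of its face (up while lying); hung, +x is up. Origin: centre of its underside as it lies. Sheet 130 mm in x, 150 mm in y, 3 mm thick, back at z = 20, face at z = 23 mm. Bottom edge: flange z 0 to 20 mm, hooks nothing.
- lip (a point): Middle of the channel under the guard's lip, at x = 52, y = 0, z = 11.5 mm of the guard's frame and with its axes. The channel runs the full width in y: 17 mm wide (z 3 to 20) between the 3 mm lip (x 42 to 65, z 0 to 3) and the sheet, open towards -x, closed by a wall at x = 62. With the rail home in it, the rail's axis lies at x = 56, z = 9 to 14 mm of the guard's frame.
- handle (a point): Centre of the guard's bar handle: a smooth round bar 12 mm thick, 100 mm long along the guard's y, at x = 12, y = 0, z = 63 mm of the guard's frame, with its axes. The bar's axis stands 40 mm off the face, on two 10 mm square posts centred 45 mm either side of this point.
- frame: Guard frame, fixed: two posts 16 mm thick, 243 mm tall, at y = -148 and +148 mm, joined by two round rails along y, 12 mm in diameter: top rail axis 235 mm up at x = 0, lower rail axis 140 mm up at x = -2 mm. The guard hangs at its front, -x, roughly towards the robot. Feet 10 mm high. Behind it a white stirrer with beaker, 121 mm high, x 48 to 190, y -65 to 65. Origin on the bench between the posts.
- rail_mid (a point): Middle of the top rail, on its axis, 235 mm above the bench; axes as the frame's (y along the rail, -x to the front). The posts leave 280 mm of rail free.
- blue_jar: Bystander, loose: clear jar with a screw lid, 68 mm across, 110 mm tall. Origin at the centre of its underside.
- beaker: Bystander, loose: glass beaker, 72 mm across, 85 mm tall. Origin at the centre of its underside.
- vial_a: Bystander, loose: small capped vial, 28 mm across, 55 mm tall. Origin at the centre of its underside.
- vial_b: Bystander, loose: small capped vial, 28 mm across, 55 mm tall. Origin at the centre of its underside.
Things that resemble listed ones, but are neither listed nor needed, are in the scene too. There is more than one size of the guard; the one meant has the size given above.

How it is judged:
By the outcome, as a careful person would: the job done as asked, in the order asked, and still so for the second after the job is handed in, with the robot touching nothing.
It also fails if it takes over 58 s, if anything falls off the work surface, if the arm or the gripper's body presses on something with over 40 N, if the wrist force passes 120 N, or if a joint passes its speed limit or range.

## Working session

There is one attempt and no reset: what is moved stays moved. The work goes in short steps, Python scripts to look and compute and a tool call to move; the robot and the scene stay as the last step left them, time stands still between calls to the robot, and variables do not carry over. Pictures are saved under pics/ and viewed, at most 10 in all, crops included, and the job is handed in when it is done.

Besides the shell and the picture viewer there is one more tool, called after "Call:" as name(argument=value, ...) on one line, values as JSON. drive_tool: Moves the arm, as the interface text tells. Shifts and turns lie within -1 to 1; 1 stands for 40 cm of shift or 180 degrees of turn. Its arguments: {"type":"object","properties":{"plan":{"type":"array"},"gripper":{"type":"number"},"squeeze":{"type":"number"}},"required":["plan"]}

```bash
mkdir -p pics
python3 - <<'E'
from plant import *
import cv2
for n in("top","side"):
    c=calibration(n); print(n,c)
    cv2.imwrite(f"pics/{n}0.png",read_camera(n))
print(get_obs())
E
```

```text
top {'vertical_fov': 50.39626393800209, 'cx': 326.34275018525005, 'cy': 203.92311298059838, 'k1': -0.08322454880198542, 'origin': array([ 0.33500108, -0.00273988,  1.67404778]), 'rotation': array([ 0.11747701,  0.00269309, -1.59053715])}
side {'vertical_fov': 57.750556887640684, 'cx': 322.73877154785305, 'cy': 200.45944725290093, 'k1': -0.010134526716185255, 'origin': array([ 0.29070361, -0.67417543,  0.82208801]), 'rotation': array([ 0.79378977,  0.01412372, -0.30210467])}
{'time': 0.1, 'joints': array([ 1.48405796e+00,  3.59319175e-01,  1.11673454e-02, -3.01839241e-04,
       -1.22409829e+00, -2.88111997e-01]), 'qvel': array([ 7.57750177e-04, -2.39072403e-03,  1.17837348e-03, -1.97597826e-05,
       -6.36837194e-04,  1.62135098e-03]), 'effort': array([-2.18581285e-03, -5.84163201e+01,  2.93749791e+01,  7.01555282e+00,
        1.01801095e-02, -4.25611256e-05]), 'tool_pos': array([0.24699405, 0.62770065, 0.20932241]), 'tool_rot': array([ 3.14011815e+00, -1.41051422e-04, -3.74953025e-01]), 'force': array([ 0.54557355,  0.23700297, -1.42525485]), 'moment': array([-0.04660871, -0.00918942, -0.01732577]), 'gripper_force': 0.0, 'width': 0.08710011585769216}
```

View pics/top0.png

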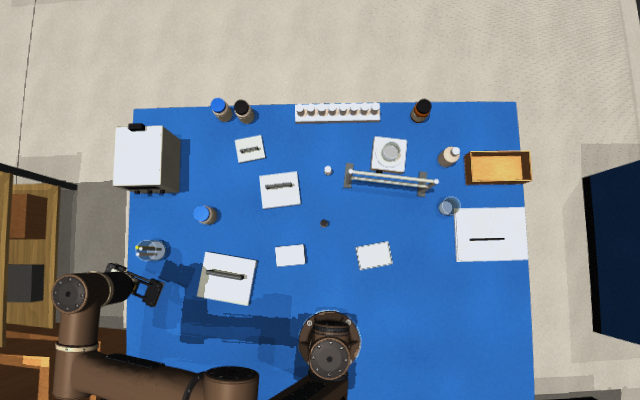

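View pics/side0.png

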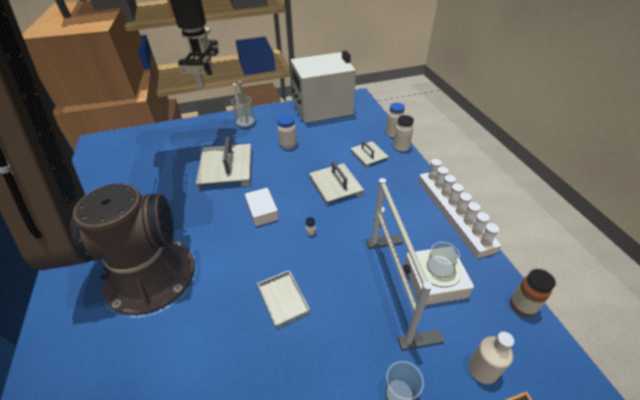

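The top picture shows three guards: small at (250,149), medium at (280,189) and large at (228,277). The medium one is about 40×33 px, so it fits 150×130 mm. The frame's top rail runs from (347,176) to (437,187). I'll enlarge the crops to measure.

```bash
cat > h.py <<'E'
import numpy as np,cv2
from scipy.spatial.transform import Rotation as Ro
from plant import *
def R(e): return Ro.from_euler('xyz',e).as_matrix()
def proj(c,P):
    f=200/np.tan(np.radians(c['vertical_fov']/2)); p=(np.atleast_2d(P)-c['origin'])@R(c['rotation'])
    s=np.c_[p[:,0],-p[:,1]]/-p[:,2:]; s=s*(1+c['k1']*(s**2).sum(1,keepdims=True))
    return s*f+[c['cx'],c['cy']]
def back(c,uv,z):
    f=200/np.tan(np.radians(c['vertical_fov']/2)); d=(np.atleast_2d(uv)-[c['cx'],c['cy']])/f
    s=d.copy()
    for _ in range(20): s=d/(1+c['k1']*(s**2).sum(1,keepdims=True))
    r=np.c_[s[:,0],-s[:,1],-np.ones(len(s))]@R(c['rotation']).T
    return c['origin']+r*((z-c['origin'][2])/r[:,2:])
E
python3 - <<'E'
from h import *
t=cv2.imread('pics/top0.png');s=cv2.imread('pics/side0.png')
up=lambda a,x,y,w,h,k:cv2.resize(a[y:y+h,x:x+w],None,fx=k,fy=k,interpolation=cv2.INTER_CUBIC)
A=up(t,250,160,65,60,6);B=up(t,335,130,110,70,7)
cv2.imwrite('pics/c1.png',np.vstack([np.hstack([A,np.zeros((360,770-390,3),np.uint8)])[:, :770],np.zeros((1,770,3),np.uint8)]))
S=up(s,300,155,70,50,5.4)
C=np.zeros((600,780,3),np.uint8)
A=up(t,250,160,65,50,5);C[:250,:325]=A
S=up(s,300,155,80,50,5);C[:250,340:740]=S
B=up(t,335,130,110,70,5);C[250:600,:550]=B
cv2.imwrite('pics/c1.png',C)
c=calibration('top')
print(back(c,[[280,189]],.023),back(c,[[279,186]],.063),back(c,[[347,176],[437,187]],.235))
E
```

```text
[[0.59265363 0.17892397 0.023     ]] [[0.59814743 0.17829938 0.063     ]] [[ 0.60008132 -0.07511343  0.235     ]
 [ 0.55589818 -0.38428236  0.235     ]]
```

View pics/c1.png

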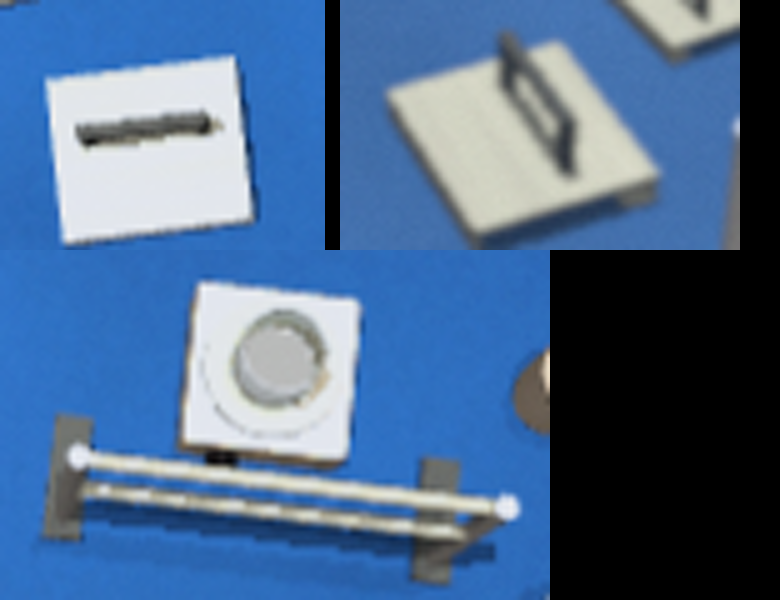

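Run:
```python
from h import *
from scipy.optimize import least_squares as LS
t,s=calibration('top'),calibration('side')
T=lambda a,o:np.array(a)/5+o-0.4
gt=T([[47,77],[235,56],[254,221],[63,243],[78,132],[211,121]],[250,160])
gs=T([[388-340,92],[560-340,42],[660-340,175],[475-340,237]],[300,155])
q=back(t,gt[:4],.023);print(q,[np.linalg.norm(q[i]-q[(i+1)%4]) for i in range(4)])
W=lambda p,a:np.array(a)@Ro.from_euler('z',p[2]).as_matrix().T+[p[0],p[1],0]
def fit(sg):
    top=W; c=np.array([[65,75],[65,-75],[-65,-75],[-65,75.]])*[1,1]
    g=np.c_[c,[23]*4]; h=np.array([[12*sg,50,69],[12*sg,-50,69.]])
    def r(p):
        P=W(p,g/1e3);H=W(p,h/1e3)
        # side order: image left-lower..: (far-left, top, right, bottom)=(-x+y),( +x+y),(+x-y),(-x-y)
        return np.r_[(proj(t,np.r_[P,H])-gt).ravel(),(proj(s,P[[3,0,1,2]])-gs).ravel()]
    o=LS(r,[.59,.18,.1]);return o.x,o.fun.reshape(-1,2).round(1)
for sg in(1,-1): print(fit(sg))
ft=T([[78,206],[507,258]],[335,130]); p=back(t,ft,.243);print(p,np.linalg.norm(p[0]-p[1]))
# side: post tops at approx (382,183),(424,287)
fs=np.array([[382,183],[424,288]]);print(back(s,fs,.243))
```

```text
[[0.65039989 0.26184385 0.023     ]
 [0.66405108 0.11277677 0.023     ]
 [0.53243024 0.09935037 0.023     ]
 [0.51808672 0.24930626 0.023     ]] [np.float64(0.1496908415150888), np.float64(0.13230387212305342), np.float64(0.15064032348796974), np.float64(0.13290585848401168)]
(array([0.59015255, 0.179558  , 0.09679886]), array([[ 0.3,  0.7],
       [ 0.4,  0.5],
       [ 0.2, -0.1],
       [ 0.4, -0. ],
       [ 0. ,  0.3],
       [-0.6, -0.6],
       [ 0.1, -0.2],
       [ 0.2,  0.1],
       [ 0. ,  0.1],
       [ 0.1, -0.9]]))
(array([0.59462515, 0.18055922, 0.09667826]), array([[ 0.1, -0.4],
       [ 0.1, -0.6],
       [-0.1, -1.2],
       [ 0.1, -1.2],
       [ 0.4,  5.3],
       [-0.3,  4.4],
       [ 1.3, -0.7],
       [ 1.3, -0.3],
       [ 1.2, -0.4],
       [ 1.3, -1.5]]))
[[ 0.61646759 -0.08613836  0.243     ]
 [ 0.57484668 -0.37975108  0.243     ]] 0.2965480228890215
[[ 0.61028553 -0.09674852  0.243     ]
 [ 0.56584092 -0.38414591  0.243     ]]
```

Both pictures fit the guard to under 1 px: centre (0.590, 0.180), yaw 0.097, lip pointing away from the robot. The frame's rail measures 296.5 mm with its middle at (0.596, -0.233) and yaw -0.141. Next I'll move to above the handle, turning the jaws across the bar.

Call:
drive_tool(plan=[[0.055, -0.07, 0, 0, 0, -0.022], [0.055, -0.07, 0, 0, 0, -0.022], [0.055, -0.07, 0, 0, 0, -0.022], [0.055, -0.07, 0, 0, 0, -0.022], [0.055, -0.07, 0, 0, 0, -0.022], [0.055, -0.07, 0, 0, 0, -0.022], [0.055, -0.07, 0, 0, 0, -0.022], [0.055, -0.07, 0, 0, 0, -0.022]], gripper=-0.2, squeeze=60)

```text
time: 0.9
tool_pos: [0.4236, 0.4027, 0.2099]
tool_rot: [3.141, -0.0, -0.93]
force: [0.1, -0.3, 0.3]
width: 0.0357
gripper_force: 0.0
```

Call:
drive_tool(plan=[[0.055, -0.07, 0, 0, 0, -0.022], [0.055, -0.07, 0, 0, 0, -0.022], [0.055, -0.07, 0, 0, 0, -0.022], [0.055, -0.07, 0, 0, 0, -0.022], [0.055, -0.07, 0, 0, 0, -0.022], [0.055, -0.07, 0, 0, 0, -0.022], [0.055, -0.07, 0, 0, 0, -0.022], [0.055, -0.07, 0, 0, 0, -0.022]])

```text
time: 1.7
tool_pos: [0.5996, 0.1788, 0.2098]
tool_rot: [3.141, -0.0, -1.484]
force: [0.4, 1.0, -0.1]
width: 0.0349
gripper_force: 0.0
```

Run:
```python
from h import *
o=get_obs();print(o['joints'].round(4),o['tool_pos'],o['tool_rot'])
c=calibration('wrist');print(c)
cv2.imwrite('pics/w1.png',read_camera('wrist'))
```

```text
[ 6.0120e-01  2.7910e-01 -1.0300e-01 -2.0000e-04 -1.1894e+00 -5.1380e-01] [0.59964147 0.17877528 0.2098017 ] [ 3.14095993e+00 -1.41424309e-04 -1.48350940e+00]
{'vertical_fov': 66.81005528380663, 'cx': 317.35369800865095, 'cy': 200.78029349661693, 'k1': 0.010391655152669956, 'origin': array([0.60605162, 0.10268541, 0.38333706]), 'rotation': array([-2.88790026e-01, -6.98148087e-04, -3.05424541e+00])}
```

Call:
drive_tool(plan=[[0, 0, 0, -0.0016, 0.0166, 0], [0, 0, 0, -0.0016, 0.0166, 0], [0, 0, 0, -0.0016, 0.0166, 0], [0, 0, 0, -0.0016, 0.0166, 0], [0, 0, 0, -0.0016, 0.0166, 0], [0, 0, 0, -0.0016, 0.0166, 0], [0, 0, 0, -0.0016, 0.0166, 0], [0, 0, 0, -0.0016, 0.0166, 0]])

```text
time: 2.55
tool_pos: [0.599, 0.1801, 0.2097]
tool_rot: [2.72, -0.003, -1.48]
force: [0.1, -0.1, -0.3]
width: 0.0353
gripper_force: 0.0
```

Run:
```python
from h import *
o=get_obs();print(o['joints'].round(4),o['tool_pos'],o['tool_rot'])
```

```text
[ 0.4957  0.5576  0.3186 -0.1618 -1.7222 -0.3983] [0.59898887 0.18010173 0.20971017] [ 2.71950644e+00 -2.56296314e-03 -1.48009563e+00]
```

View pics/w1.png

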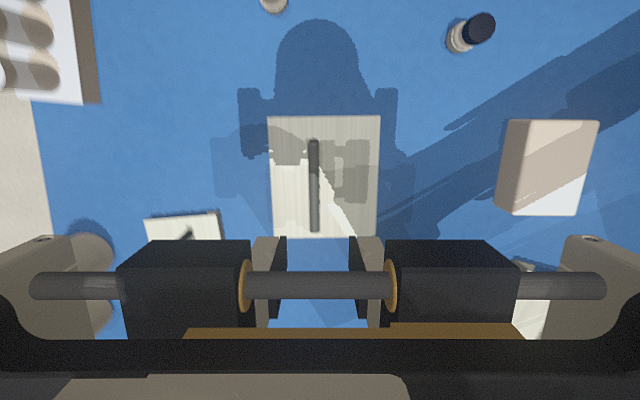

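The wrist picture shows the bar at column 314, rows 140–232, parallel to the pads and centred between the jaws (col ≈ 318). The tilt worked, so I'll fit a kinematic model to check that the hooking poses can be reached.

```bash
cat > kin.py <<'E'
from h import *
from scipy.optimize import least_squares as LS
D=[([1.48405796,.359319175,.0111673454,-.000301839,-1.22409829,-.288111997],[.24699405,.62770065,.20932241],[3.14011815,-.000141,-.374953]),
([.6012,.2791,-.1030,-.0002,-1.1894,-.5138],[.59964,.178775,.2098],[3.14096,-.00014,-1.48351]),
([.4957,.5576,.3186,-.1618,-1.7222,-.3983],[.59898887,.18010173,.20971],[2.7195,-.00256,-1.480096])]
def fk(q,p,s4=1,s6=1):
    h,d,L1,L2,c,L3,y0,a=p
    r=lambda ax,t:Ro.from_euler(ax,t).as_matrix()
    A=r('z',q[0]);x=A@[a,d,h];A=A@r('y',q[1]);x=x+A@[0,0,L1]
    A=A@r('y',-q[2]);x=x+A@[L2,0,c];A=A@r('x',s4*q[3])@r('y',-q[4]);x=x+A@[L3,0,0]
    A=A@r('x',s6*q[5])@r('x',y0)@np.array([[0,0,1],[0,1,0],[-1,0,0.]])
    return x,A
def kfit(s4,s6):
    def res(p):
        o=[p[7]*.05,p[4]*.01]
        for q,x,e in D:
            X,A=fk(q,p,s4,s6);o+=list(X-x)+list((Ro.from_matrix(A.T@R(e)).as_rotvec())*.3)
        return np.array(o)
    return min((LS(res,[.3,-.19,.6,.46,.0,.4,y,0]) for y in(0,1.57,3.14,-1.57)),key=lambda r:r.cost)
LO=np.array([-3.07,-1.43,-1.02,-3.03,-3.05,-3.03]);HI=np.array([3.07,2.12,1.25,1.67,0,3.03])
E
python3 - <<'E'
from kin import *
for s4 in(1,-1):
  for s6 in(1,-1):
    r=kfit(s4,s6);print(s4,s6,r.cost,r.x.round(4),abs(r.fun).max())
E
```

```text
1 1 0.010756844341864072 [-1.7534 -0.1801  0.48    0.0569  1.4331 -0.1909  5.4964 -0.0988] 0.08869847698207298
1 -1 0.006156532479916027 [-1.7534 -0.1801  0.48    0.0569  1.4331 -0.1909 -1.587  -0.0988] 0.08876250372701783
-1 1 0.004603996137244521 [-0.2934 -0.1914  0.774   0.2769  0.2881  0.4021 -0.7706  0.0175] 0.06824519500472653
-1 -1 1.8190625791089104e-05 [-0.2934 -0.1914  0.774   0.2769  0.2881  0.4021 -1.5708  0.0175] 0.003948714216669119
```

Call:
drive_tool(plan=[[0.018, 0.002, -0.055, 0, 0, 0], [0.018, 0.002, -0.055, 0, 0, 0], [0.017, 0.002, -0.056, 0, 0, 0], [0.017, 0.002, -0.056, 0, 0, 0], [-0.015, -0.0013, -0.034, 0, 0, 0], [-0.015, -0.0013, -0.034, 0, 0, 0], [-0.015, -0.0013, -0.034, 0, 0, 0], [-0.015, -0.0013, -0.034, 0, 0, 0]])

```text
time: 3.35
tool_pos: [0.6025, 0.1811, 0.0658]
tool_rot: [2.721, -0.003, -1.48]
force: [0.7, -0.6, -1.1]
width: 0.0351
gripper_force: 0.0
```

Call:
drive_tool(plan=[[0, 0, 0, 0, 0, 0], [0, 0, 0, 0, 0, 0], [0, 0, 0, 0, 0, 0], [0, 0, 0, 0, 0, 0], [0, 0, 0, 0, 0, 0], [0, 0, 0, 0, 0, 0], [0, 0, 0, 0, 0, 0], [0, 0, 0, 0, 0, 0]], gripper=-1, squeeze=60)

```text
time: 4.15
tool_pos: [0.6032, 0.1812, 0.067]
tool_rot: [2.723, -0.002, -1.48]
force: [-0.0, 0.9, -0.4]
width: 0.0001
gripper_force: 0.0
```

Run:
```python
from h import *
o=get_obs();print([list(o[k].round(4)) for k in('joints','tool_pos','tool_rot','moment')],o['width'],o['gripper_force'])
```

```text
[[np.float64(0.495), np.float64(0.6631), np.float64(0.1719), np.float64(-0.1595), np.float64(-1.4703), np.float64(-0.3573)], [np.float64(0.6032), np.float64(0.1812), np.float64(0.067)], [np.float64(2.7226), np.float64(-0.0024), np.float64(-1.4801)], [np.float64(0.2041), np.float64(-1.3464), np.float64(-0.0018)]] 5.999564141065069e-05 0.0
```

Run:
```python
from h import *
s=read_camera('side');w=read_camera('wrist')
cv2.imwrite('pics/raw_side2.png',s)
C=np.zeros((600,800,3),np.uint8)
C[:360,:480]=cv2.resize(s[130:250,270:430],None,fx=3,fy=3,interpolation=cv2.INTER_CUBIC)
C[360:600,:384]=cv2.resize(w,(384,240))
t=read_camera('top');C[360:600,400:720]=cv2.resize(t[140:220,240:347],(320,240),interpolation=cv2.INTER_CUBIC)
cv2.imwrite('pics/m2.png',C)
```

```text
(no output)
```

View pics/m2.png

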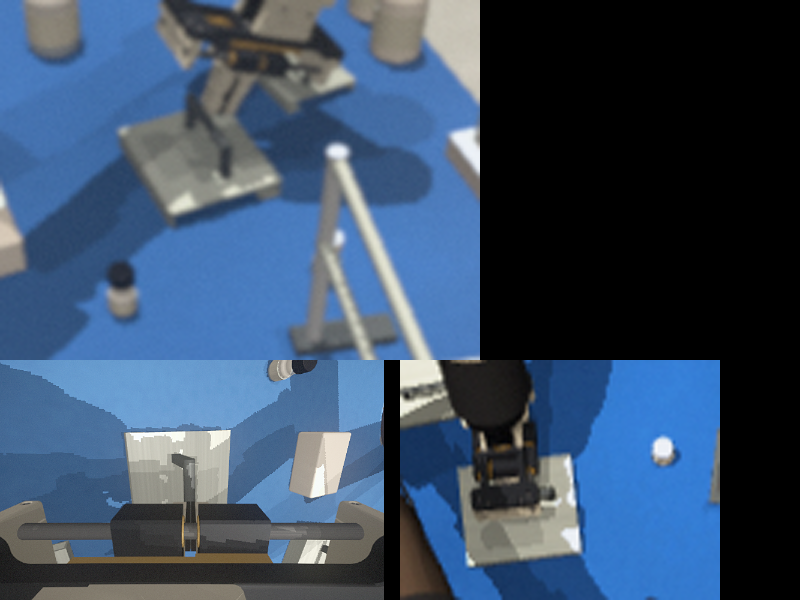

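Run:
```python
from h import *
c1={'vertical_fov':66.81005528380663,'cx':317.35369800865095,'cy':200.78029349661693,'k1':0.010391655152669956,'origin':np.array([.60605162,.10268541,.38333706]),'rotation':np.array([-2.88790026e-01,-6.98148087e-04,-3.05424541])}
W=lambda a:(np.array(a)/1e3)@Ro.from_euler('z',.0968).as_matrix().T+[.59015,.17956,0]
print(proj(c1,W([[12,50,63],[12,-50,63],[65,75,23],[65,-75,23],[-65,-75,23],[-65,75,23]])).round(1))
R1=R([3.14096,-.00014,-1.48351]);tp=np.array([.59964,.178775,.2098])
print('tips1',proj(c1,[tp+R1@[0,y,.022] for y in(-.018,.018)]))
c=calibration('wrist');o=get_obs();Rt=R(o['tool_rot'])
print('now bar',proj(c,W([[12,50,63],[12,-50,63],[12,0,63]])).round(1))
print('tip',proj(c,[o['tool_pos']+Rt@[0,0,z] for z in(0,.003,.022)]))
s=calibration('side');print('side bar',proj(s,W([[12,50,63],[12,-50,63],[12,0,63]])),proj(s,[o['tool_pos']+Rt@[0,0,z] for z in(0,.022)]))
cv2.imwrite('pics/w2.png',cv2.resize(read_camera('wrist')[130:350,200:460],None,fx=3,fy=2.7,interpolation=cv2.INTER_CUBIC))
```

```text
[[315.  228.6]
 [313.9 138.9]
 [274.2 235.6]
 [267.6 113.9]
 [381.5 112.7]
 [375.6 234.6]]
tips1 [[290.71361746 226.16248843]
 [342.91106478 226.16405539]]
now bar [[317.  304.2]
 [315.8 156.9]
 [316.4 236. ]]
tip [[317.45516164 239.14297731]
 [317.45338113 237.20663183]
 [317.44324424 226.18130589]]
side bar [[332.97309429 162.0155187 ]
 [345.84542567 180.10669762]
 [339.22898833 170.80724723]] [[339.49400607 169.71759795]
 [336.89980073 175.15577106]]
```

View pics/w2.png

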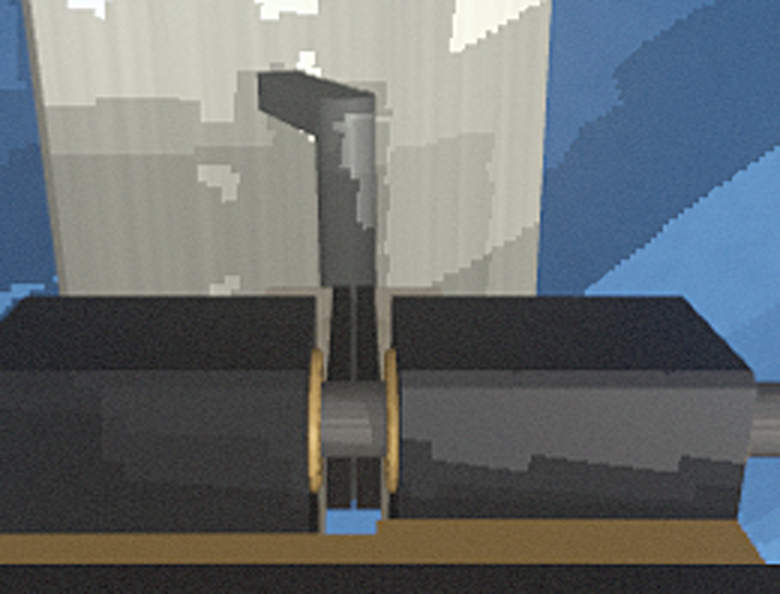

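Run:
```python
from h import *
s=cv2.imread('pics/raw_side2.png')
a=cv2.resize(s[150:195,310:370],None,fx=13,fy=13,interpolation=cv2.INTER_CUBIC)
o=get_obs();Rt=R(o['tool_rot']);c=calibration('side')
for z in(-.03,0,.022):
    p=(proj(c,o['tool_pos']+Rt@[0,0,z])[0]-[310,150]+.5)*13
    cv2.circle(a,tuple(int(v) for v in p),4,(0,0,255),1)
cv2.imwrite('pics/s3.png',a)
```

```text
(no output)
```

View pics/s3.png

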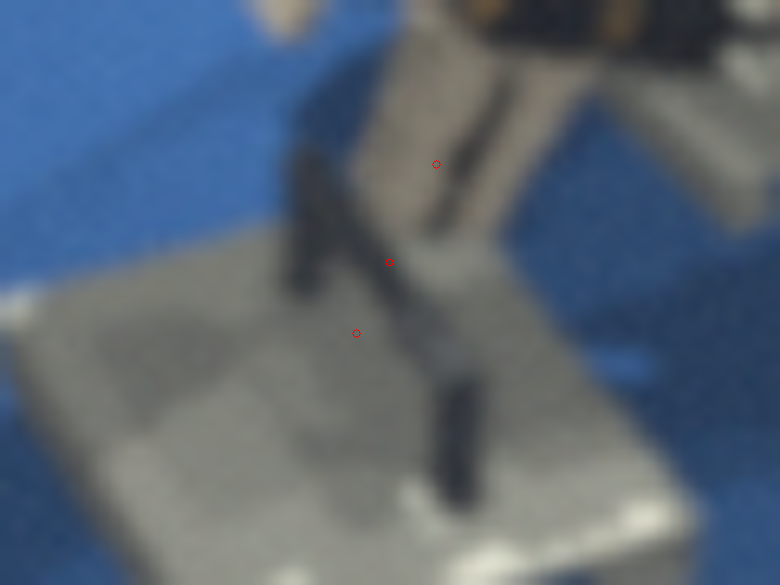

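The fingers closed above the bar. In both the wrist and side pictures the real fingertips end about 16 mm behind the reported TCP, not 22 mm ahead of it. In the side crop the tip is at about (424,203), against the projected TCP at (390,262). I'll open, go about 32 mm deeper along the tool axis and regrasp.

Call:
drive_tool(plan=[[0, 0, 0, 0, 0, 0], [0, 0, 0, 0, 0, 0], [0, 0, 0, 0, 0, 0], [0, 0, 0, 0, 0, 0], [-0.008, -0.001, -0.018, 0, 0, 0], [-0.008, -0.001, -0.018, 0, 0, 0], [-0.008, -0.001, -0.018, 0, 0, 0], [-0.008, -0.001, -0.018, 0, 0, 0]], gripper=-0.2)

```text
time: 5.15
tool_pos: [0.5897, 0.1795, 0.0372]
tool_rot: [2.722, -0.003, -1.48]
force: [-0.2, 0.1, -0.7]
width: 0.0351
gripper_force: 0.0
```

Call:
drive_tool(plan=[[0, 0, 0, 0, 0, 0], [0, 0, 0, 0, 0, 0], [0, 0, 0, 0, 0, 0], [0, 0, 0, 0, 0, 0], [0, 0, 0, 0, 0, 0], [0, 0, 0, 0, 0, 0], [0, 0, 0, 0, 0, 0], [0, 0, 0, 0, 0, 0]], gripper=-1, squeeze=60)

```text
time: 5.95
tool_pos: [0.5908, 0.1798, 0.0383]
tool_rot: [2.723, -0.002, -1.48]
force: [1.9, 0.4, -0.7]
width: 0.0101
gripper_force: 60.0
```

Run:
```python
from h import *
o=get_obs();print([o[k].round(4).tolist() for k in('joints','tool_pos','tool_rot','force','moment')],o['width'],o['gripper_force'])
c=calibration('wrist');print(c['origin'],R(c['rotation']).T@(o['tool_pos']-c['origin']))
```

```text
[[0.501, 0.6714, 0.1158, -0.1631, -1.405, -0.352], [0.5908, 0.1798, 0.0383], [2.7235, -0.0022, -1.4801], [1.9317, 0.4385, -0.7034], [0.4645, -2.1366, 0.0025]] 0.01013256877728284 59.98618483543396
[0.66789903 0.11045812 0.19699264] [ 7.42755836e-05 -2.38019249e-02 -1.88036049e-01]
```

Call:
drive_tool(plan=[[0, 0, 0, 0, 0, 0], [0, 0, 0, 0, 0, 0], [0, 0, 0, 0, 0, 0], [-0.005, -0.0005, -0.0115, 0, 0, 0], [-0.005, -0.0005, -0.0115, 0, 0, 0], [0, 0, 0, 0, 0, 0], [0, 0, 0, 0, 0, 0], [0, 0, 0, 0, 0, 0]], gripper=-0.3)

```text
time: 6.75
tool_pos: [0.5864, 0.1793, 0.029]
tool_rot: [2.723, -0.002, -1.48]
force: [-1.0, -0.1, -0.3]
width: 0.0308
gripper_force: 0.0
```

Call:
drive_tool(plan=[[0, 0, 0, 0, 0, 0], [0, 0, 0, 0, 0, 0], [0, 0, 0, 0, 0, 0], [0, 0, 0, 0, 0, 0], [0, 0, 0, 0, 0, 0], [0, 0, 0, 0, 0, 0], [0, 0, 0, 0, 0, 0], [0, 0, 0, 0, 0, 0]], gripper=-1, squeeze=60)

```text
time: 7.55
tool_pos: [0.5864, 0.1793, 0.029]
tool_rot: [2.723, -0.002, -1.48]
force: [0.1, 0.9, -0.2]
width: 0.0103
gripper_force: 60.0
```

Run:
```python
from h import *
o=get_obs();print([o[k].round(4).tolist() for k in('joints','tool_pos','tool_rot','force','moment')],o['width'],o['gripper_force'])
a=read_camera('wrist');b=read_camera('side')
C=np.zeros((600,780,3),np.uint8)
C[:,:]=cv2.resize(a[150:350,190:450],None,fx=3,fy=3,interpolation=cv2.INTER_CUBIC)
C[:225,:300]=cv2.resize(b[150:195,310:370],None,fx=5,fy=5,interpolation=cv2.INTER_CUBIC)
cv2.imwrite('pics/m4.png',C)
```

```text
[[0.5031, 0.6752, 0.0985, -0.1647, -1.3849, -0.3503], [0.5864, 0.1793, 0.029], [2.7226, -0.0024, -1.4801], [0.1269, 0.9116, -0.2051], [0.2614, -1.6922, 0.0963]] 0.010251521688691728 59.98804986476898
```

View pics/m4.png

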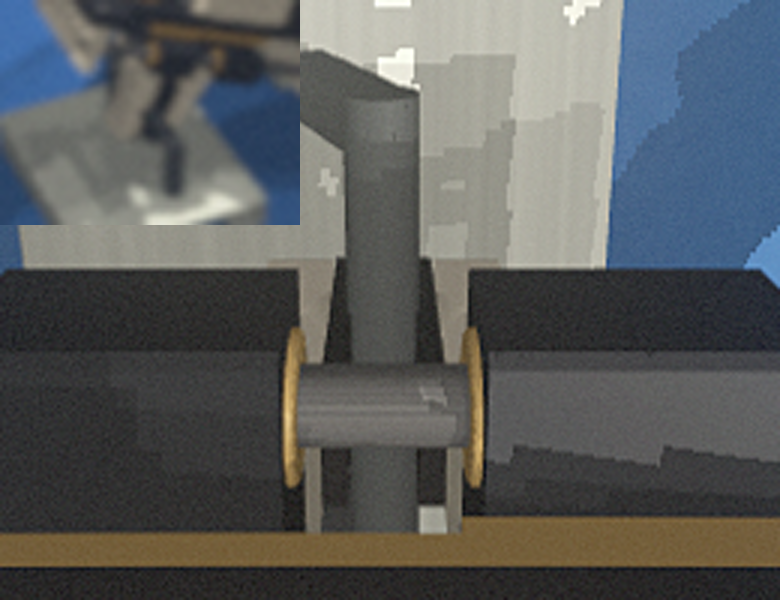

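The bar now sits fully between the pads with the grip at 60 N. The real bar lies 37.5 mm behind the reported TCP along the tool axis, so I'll use that relation. Next I'll refine the frame from the rail lines in both pictures and compute the waypoints.

Run:
```python
from h import *
from scipy.optimize import least_squares as LS
t,s=calibration('top'),calibration('side')
I={'t':cv2.imread('pics/top0.png').astype(float),'s':cv2.imread('pics/side0.png').astype(float)}
def pts(p,ys,x,z):
    c,sn=np.cos(p[2]),np.sin(p[2]);return np.array([[p[0]+c*x-sn*y,p[1]+sn*x+c*y,z] for y in ys])
ys=np.linspace(-.125,.125,41)
def meas(cam,k,p,x,z,w=4):
    q=proj(cam,pts(p,ys,x,z));d=q[-1]-q[0];d/=np.linalg.norm(d);n=np.array([-d[1],d[0]])
    u=np.arange(-w,w+.01,.25);g=q[:,None]+u[None,:,None]*n
    v=cv2.remap((I[k][...,2]-.6*I[k][...,0]).astype(np.float32),g[...,0].astype(np.float32),g[...,1].astype(np.float32),cv2.INTER_LINEAR)
    v=v-np.minimum(v[:,:1],v[:,-1:]);v=np.clip(v-.3*v.max(1,keepdims=True),0,None)
    return (v*u).sum(1)/v.sum(1)
p=np.array([.5957,-.233,-.141])
for k,cam in(('t',t),('s',s)):
    for x,z in((0,.235),(-.002,.14)):
        m=meas(cam,k,p,x,z);print(k,z,m.round(1).tolist())
# sensitivity: px per mm of xf in each
for k,cam in(('t',t),('s',s)):
    a=proj(cam,pts(p,[0,.1],0,.235));b=proj(cam,pts(p,[0],.01,.235));d=a[1]-a[0];d/=np.linalg.norm(d);print(k,(b-a[:1])@[-d[1],d[0]]/10,'px/mm')
```

```text
t 0.235 [-0.2, 0.1, 0.1, 0.4, 0.4, 0.3, 0.2, 0.1, 0.1, 0.1, 0.0, -0.0, -0.0, 0.1, 0.1, 0.1, 0.2, 0.2, 0.3, 0.2, 0.2, 0.2, 0.1, 0.2, 0.1, 0.1, 0.2, 0.3, 0.4, 0.3, 0.1, 0.1, 0.2, 0.2, -0.0, -0.1, -0.1, 0.1, 0.0, -0.0, 0.0]
t 0.14 [0.1, 0.1, 0.3, 0.3, 0.1, 0.0, -0.1, 0.1, 0.1, 0.1, -0.0, -0.0, 0.0, 0.1, 0.0, 0.0, -0.1, -0.1, 0.1, -0.0, -0.0, -0.2, -0.0, 0.1, 0.1, -0.0, -0.1, -0.0, 0.0, -0.1, -0.1, -0.2, -0.0, 0.0, 0.1, 0.0, -0.1, -0.1, -0.0, -0.1, -0.0]
s 0.235 [1.7, 1.5, 1.5, 1.7, 1.5, 1.6, 1.5, 0.7, 0.7, 0.3, -0.1, 0.2, 0.1, 0.1, 0.1, 0.1, 0.0, 0.1, 0.1, 0.0, 0.0, 0.0, -0.0, -0.0, -0.0, -0.0, -0.0, -0.1, -0.0, -0.0, -0.1, -0.1, -0.1, -0.1, -0.2, -0.2, -0.2, -0.3, -0.6, -0.7, -0.7]
s 0.14 [0.0, -0.1, -0.0, -0.1, -0.1, -0.1, -0.1, -0.1, -0.1, 0.0, 0.0, 0.1, 0.2, 0.2, -0.1, -0.3, -0.2, -0.3, -0.2, -0.3, -0.2, -0.3, -0.3, -0.3, -0.2, -0.1, -0.4, -0.3, -0.4, -0.6, -0.6, -0.4, -0.4, -0.4, -0.4, -0.6, -0.9, -1.0, -1.0, -0.9, -0.8]
t [0.2851575] px/mm
s [0.43829168] px/mm
```

```bash
cat >> kin.py <<'E'
D+=[([.495,.6631,.1719,-.1595,-1.4703,-.3573],[.6032,.1812,.067],[2.7226,-.0024,-1.4801]),
([.501,.6714,.1158,-.1631,-1.405,-.352],[.5908,.1798,.0383],[2.7235,-.0022,-1.4801]),
([.5031,.6752,.0985,-.1647,-1.3849,-.3503],[.5864,.1793,.029],[2.7226,-.0024,-1.4801])]
G0=(Ro.from_euler('z',.0968).as_matrix(),np.array([.59015,.17956,0]))
T0=(R([2.7226,-.0024,-1.4801]),np.array([.5864,.1793,.029]))
RG=T0[0].T@G0[0]; PG=T0[0].T@(G0[1]-T0[1])   # guard in tool
RAIL=np.array([.5957,-.233,.235]); YF=-.141
def guard(th,rx,rz,up=0): # th deg
    A=R([0,-np.radians(th),YF]); return A,RAIL-A@[rx/1e3,0,rz/1e3]+[0,0,up]
def tool(A,x,slip=0): # slip deg: tool pitched nose-down more than rigid
    T=A@RG.T; X=x-T@PG
    if slip:
        b=x+A@[.012,0,.063]; S=Ro.from_rotvec(A[:,1]*np.radians(slip)).as_matrix(); X=b+S@(X-b);T=S@T
    return T,X
def ik(T,X,p,q0):
    f=lambda q:np.r_[fk(q,p,-1,-1)[0]-X,.3*Ro.from_matrix(fk(q,p,-1,-1)[1].T@T).as_rotvec()]
    return LS(f,np.clip(q0,LO+.001,HI-.001),bounds=(LO,HI))
E
python3 - <<'E'
from kin import *
r=kfit(-1,-1);p=r.x;print(p.round(4),abs(r.fun[2:]).max());np.save('p.npy',p)
q=D[-1][0]
for nm,g,sl in[('pre',guard(45,30,-35),0),('in',guard(45,30,11.5),0),('hook',guard(45,56,11.5),0),('60',guard(60,56,11.5),0),('75',guard(75,56,11.5),0),('90',guard(90,56,11.5),0),('90s20',guard(90,56,11.5),20),('90s45',guard(90,56,11.5),45)]:
    T,X=tool(*g,sl);k=ik(T,X,p,q);q=k.x;print(nm,X.round(4),Ro.from_matrix(T).as_euler('xyz').round(3),'P',np.degrees(np.arcsin(-T[2,2])).round(0),q.round(2),k.cost.round(6))
E
```

```text
[ 0.2314 -0.1974  0.6948  0.495  -0.0584  0.4628  4.7124 -0.0429] 0.015171862816133086
pre [ 0.5273 -0.2232  0.2564] [-2.775  0.003 -1.718] P 69.0 [-0.01 -0.04 -0.42  0.06 -0.83 -0.18] 0.0
in [ 0.5598 -0.2278  0.2235] [-2.775  0.003 -1.718] P 69.0 [-0.02  0.03 -0.42  0.06 -0.75 -0.17] 0.0
hook [ 0.5416 -0.2252  0.2051] [-2.775  0.003 -1.718] P 69.0 [-0.01  0.02 -0.48  0.07 -0.71 -0.18] 0.0
60 [ 0.5511 -0.2266  0.192 ] [-2.513  0.004 -1.717] P 54.0 [ 0.03 -0.04 -0.73  0.37 -0.28 -0.51] 0.0
75 [ 0.5637 -0.2283  0.1818] [-2.252  0.005 -1.716] P 39.0 [ 0.19 -0.06 -0.9   1.67 -0.28 -1.92] 0.00057
90 [ 0.5784 -0.2304  0.1752] [-1.99   0.006 -1.714] P 24.0 [ 0.53 -0.11 -1.02  1.67 -0.64 -2.2 ] 0.004231
90s20 [ 0.571  -0.2294  0.1646] [-2.339  0.005 -1.716] P 44.0 [ 0.09  0.01 -0.85  1.67 -0.17 -1.85] 0.000202
90s45 [ 0.5575 -0.2275  0.1558] [-2.775  0.003 -1.718] P 69.0 [-0.02  0.1  -0.52  0.08 -0.59 -0.19] 0.0
```

The frame pose agrees with all the rail lines to about 1 mm. My rough kinematic fit says the tool should stay pitched about 55° or more below horizontal. So I'll hook with the guard at 45°, then let the bar turn in the pads at light grip while the tool follows the arc. First comes the lift.

Call:
drive_tool(plan=[[0, 0, 0.02, 0, 0, 0], [0, 0, 0.03, 0, 0, 0], [0, 0, 0.04, 0, 0, 0], [0, 0, 0.05, 0, 0, 0], [0, 0, 0.06, 0, 0, 0], [0, 0, 0.06, 0, 0, 0], [0, 0, 0.06, 0, 0, 0], [0, 0, 0.04, 0, 0, 0]])

```text
time: 8.45
tool_pos: [0.587, 0.1793, 0.1763]
tool_rot: [2.726, -0.002, -1.48]
force: [1.0, 0.3, -5.0]
width: 0.0104
gripper_force: 60.0
```

```bash
cat > go.py <<'E'
from kin import *
import sys
def go(T,X):
    o=get_obs();A=R(o['tool_rot']);d=(X-o['tool_pos'])/.4;w=Ro.from_matrix(T@A.T).as_rotvec()/np.pi
    print('pos',o['tool_pos'].round(4),'shift',d.round(4),'turn',w.round(4),'turn deg',np.degrees(np.linalg.norm(w)*np.pi).round(1),'w',o['width'].round(4),o['force'].round(1))
E
python3 - <<'E'
from go import *
g=guard(45,25,-45);T,X=tool(*g);print(X);go(T,X)
E
```

```text
[ 0.52377508 -0.22268615  0.26699123]Traceback (most recent call last):
  File "<stdin>", line 2, in <module>
  File "go.py", line 5, in go
    print('pos',o['tool_pos'].round(4),'shift',d.round(4),'turn',w.round(4),'turn deg',np.degrees(np.linalg.norm(w)*np.pi).round(1),'w',o['width'].round(4),o['force'].round(1))
                                                                                                                                        ^^^^^^^^^^^^^^^^
AttributeError: 'float' object has no attribute 'round'
```

```bash
sed -i "s/o\['width'\].round(4)/round(o['width'],4)/" go.py
python3 - <<'E'
from go import *
g=guard(45,25,-45);T,X=tool(*g);go(T,X)
E
```

```text
pos [0.587  0.1793 0.1763] shift [-0.158  -1.005   0.2268] turn [-0.0058 -0.2495 -0.0719] turn deg 46.7 w 0.0104 [ 1.   0.3 -5. ]
```

Call:
drive_tool(plan=[[-0.01, -0.02, 0.014, -0.0004, -0.0156, -0.0045], [-0.01, -0.02, 0.014, -0.0004, -0.0156, -0.0045], [-0.01, -0.02, 0.014, -0.0004, -0.0156, -0.0045], [-0.01, -0.02, 0.014, -0.0004, -0.0156, -0.0045], [-0.01, -0.02, 0.014, -0.0004, -0.0156, -0.0045], [-0.01, -0.02, 0.014, -0.0004, -0.0156, -0.0045], [-0.01, -0.02, 0.014, -0.0004, -0.0156, -0.0045], [-0.01, -0.02, 0.014, -0.0004, -0.0156, -0.0045]])

```text
time: 9.25
tool_pos: [0.5535, 0.1147, 0.2186]
tool_rot: [3.115, -0.024, -1.601]
force: [-0.5, 0.6, -4.8]
width: 0.0105
gripper_force: 60.0
```

Call:
drive_tool(plan=[[-0.01, -0.02, 0.014, -0.0004, -0.0156, -0.0045], [-0.01, -0.02, 0.014, -0.0004, -0.0156, -0.0045], [-0.01, -0.02, 0.014, -0.0004, -0.0156, -0.0045], [-0.01, -0.02, 0.014, -0.0004, -0.0156, -0.0045], [-0.01, -0.02, 0.014, -0.0004, -0.0156, -0.0045], [-0.01, -0.02, 0.014, -0.0004, -0.0156, -0.0045], [-0.01, -0.02, 0.014, -0.0004, -0.0156, -0.0045], [-0.01, -0.02, 0.014, -0.0004, -0.0156, -0.0045]])

```text
time: 10.05
tool_pos: [0.5211, 0.0502, 0.2629]
tool_rot: [-2.777, 0.001, -1.721]
force: [-0.3, -0.3, -4.5]
width: 0.0102
gripper_force: 60.0
```

Run:
```python
from go import *
g=guard(45,25,-45);T,X=tool(*g);go(T,X);print(get_obs()['joints'].round(3))
```

```text
pos [0.5211 0.0502 0.2629] shift [ 0.0067 -0.6821  0.0101] turn [ 0.0006 -0.0007  0.0011] turn deg 0.2 w 0.0102 [-0.3 -0.3 -4.5]
[ 0.666 -0.159 -0.652  0.352 -0.853 -1.019]
```

Call:
drive_tool(plan=[[0, -0.03, 0.004, 0, 0, 0], [0.001, -0.045, 0.004, 0, 0, 0], [0.001, -0.045, 0.004, 0, 0, 0], [0.001, -0.045, 0, 0, 0, 0], [0.001, -0.045, 0, 0, 0, 0], [0.001, -0.045, 0, 0, 0, 0], [0.001, -0.045, 0, 0, 0, 0], [0.001, -0.045, 0, 0, 0, 0]])

```text
time: 10.85
tool_pos: [0.5236, -0.088, 0.2673]
tool_rot: [-2.78, 0.0, -1.72]
force: [-0.3, 0.2, -5.0]
width: 0.0105
gripper_force: 60.0
```

Call:
drive_tool(plan=[[0, -0.045, 0, 0, 0, 0], [0, -0.045, 0, 0, 0, 0], [0, -0.045, 0, 0, 0, 0], [0, -0.045, 0, 0, 0, 0], [0, -0.045, 0, 0, 0, 0], [0, -0.045, 0, 0, 0, 0], [0, -0.04, 0, 0, 0, 0], [0, -0.03, 0, 0, 0, 0]])

```text
time: 11.65
tool_pos: [0.5235, -0.2235, 0.2672]
tool_rot: [-2.78, 0.001, -1.72]
force: [0.2, -0.1, -4.6]
width: 0.0105
gripper_force: 60.0
```

Run:
```python
from go import *
for g in(guard(45,25,-45),guard(45,30,11.5)):
    T,X=tool(*g);go(T,X)
o=get_obs();A=R(o['tool_rot']);x=o['tool_pos']+A@PG;Gm=A@RG
w=read_camera('wrist');cw=calibration('wrist');s=read_camera('side');cs=calibration('side')
cv2.imwrite('pics/rw5.png',w);cv2.imwrite('pics/rs5.png',s)
C=np.array([[65,75,23],[65,-75,23],[-65,-75,23],[-65,75,23],[12,50,63],[12,-50,63],[42,75,0],[42,-75,0]])/1e3
P=x+C@Gm.T
def draw(im,c,o,k,pts):
    for q in proj(c,pts): cv2.circle(im,tuple(int(v) for v in (q-o+.5)*k),3,(0,0,255),1)
a=cv2.resize(w,None,fx=.62,fy=.62);draw(a,cw,[0,0],.62,P)
b=cv2.resize(s[150:320,280:480],None,fx=4,fy=3.5 if 0 else 4)[:600];draw(b,cs,[280,150],4,P)
O=b.copy();O=cv2.resize(b,None,fx=.0+1,fy=1);out=np.zeros((600,800,3),np.uint8)
out[:,:]=b[:600,:800];out[600-248:,:397]=a[:248,:397]
cv2.imwrite('pics/m5.png',out);print(proj(cs,P).round(0).tolist())
```

```text
pos [ 0.5235 -0.2235  0.2672] shift [ 0.0007  0.0022 -0.0004] turn [ 0.0004 -0.0017  0.0008] turn deg 0.4 w 0.0105 [ 0.2 -0.1 -4.6]
pos [ 0.5235 -0.2235  0.2672] shift [ 0.0908 -0.0106 -0.1091] turn [ 0.0004 -0.0017  0.0008] turn deg 0.4 w 0.0105 [ 0.2 -0.1 -4.6]
[[387.0, 179.0], [410.0, 232.0], [358.0, 268.0], [343.0, 214.0], [359.0, 194.0], [371.0, 230.0], [385.0, 191.0], [407.0, 243.0]]
```

View pics/m5.png

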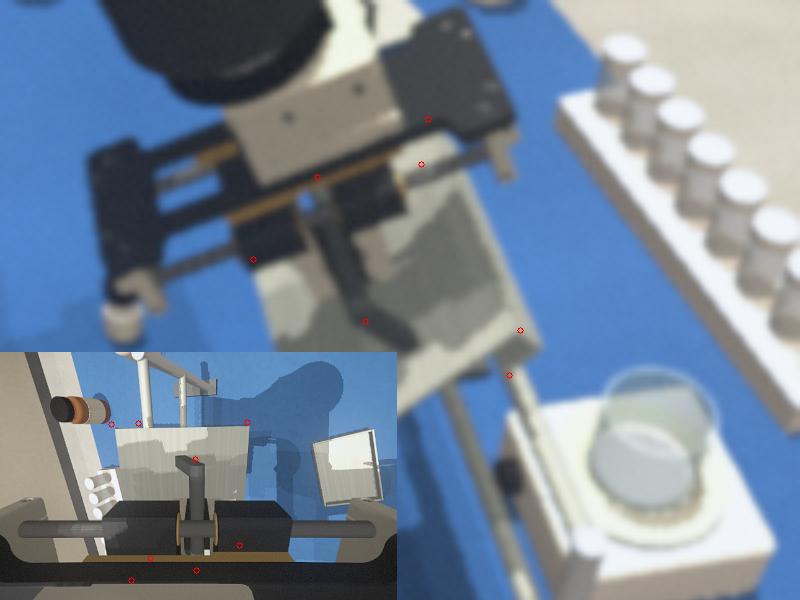

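The side and wrist overlays fit the guard to a few pixels: the lip corner is predicted at (520,330) and seen about there, and the wrist corners are within 4 px. The guard hasn't slipped and is at 45°. Next I'll bring the lip past the rail.

Call:
drive_tool(plan=[[0.012, 0, -0.014, 0, 0, 0], [0.012, 0, -0.014, 0, 0, 0], [0.012, 0, -0.014, 0, 0, 0], [0.012, 0, -0.014, 0, 0, 0], [0.012, 0, -0.014, 0, 0, 0], [0.012, 0, -0.014, 0, 0, 0], [0.01, 0, -0.014, 0, 0, 0], [0.008, 0, -0.011, 0, 0, 0]])

```text
time: 12.55
tool_pos: [0.5614, -0.2227, 0.223]
tool_rot: [-2.779, 0.0, -1.719]
force: [-0.3, 0.1, -4.4]
width: 0.0106
gripper_force: 60.0
```

Run:
```python
from go import *
for g in(guard(45,30,11.5),guard(45,30,15.5)):
    T,X=tool(*g);go(T,X)
print(get_obs()['moment'])
```

```text
pos [ 0.5614 -0.2227  0.223 ] shift [-0.0038 -0.0127  0.0014] turn [ 0.0006 -0.0012  0.0005] turn deg 0.3 w 0.0106 [-0.3  0.1 -4.4]
pos [ 0.5614 -0.2227  0.223 ] shift [ 0.0032 -0.0137 -0.0057] turn [ 0.0006 -0.0012  0.0005] turn deg 0.3 w 0.0106 [-0.3  0.1 -4.4]
[0.34079443 1.82715261 0.00631352]
```

Call:
drive_tool(plan=[[0.0018, 0, -0.0018, 0, 0, 0], [0.0018, 0, -0.0018, 0, 0, 0], [0, 0, 0, 0, 0, 0], [0, 0, 0, 0, 0, 0], [0, 0, 0, 0, 0, 0], [0, 0, 0, 0, 0, 0], [0, 0, 0, 0, 0, 0], [0, 0, 0, 0, 0, 0]])

```text
time: 13.35
tool_pos: [0.5626, -0.2228, 0.2225]
tool_rot: [-2.778, 0.0, -1.719]
force: [-1.8, 0.3, -2.8]
width: 0.0105
gripper_force: 60.0
```

Call:
drive_tool(plan=[[0.0018, 0, -0.0018, 0, 0, 0], [0.0018, 0, -0.0018, 0, 0, 0], [0, 0, 0, 0, 0, 0], [0, 0, 0, 0, 0, 0], [0, 0, 0, 0, 0, 0], [0, 0, 0, 0, 0, 0], [0, 0, 0, 0, 0, 0], [0, 0, 0, 0, 0, 0]])

```text
time: 14.15
tool_pos: [0.562, -0.2228, 0.2208]
tool_rot: [-2.781, 0.0, -1.72]
force: [-13.6, 3.5, 5.7]
width: 0.0103
gripper_force: 60.0
```

Contact with the sheet came exactly where the model says (z = 14). I'll back off about 2.5 mm to the channel's middle and slide the lip down over the rail.

Call:
drive_tool(plan=[[-0.0038, 0, 0.0038, 0, 0, 0], [-0.0038, 0, 0.0038, 0, 0, 0], [0, 0, 0, 0, 0, 0], [-0.006, 0, -0.006, 0, 0, 0], [-0.006, 0, -0.006, 0, 0, 0], [-0.006, 0, -0.006, 0, 0, 0], [0, 0, 0, 0, 0, 0], [0, 0, 0, 0, 0, 0]])

```text
time: 14.95
tool_pos: [0.5537, -0.2228, 0.2166]
tool_rot: [-2.778, 0.0, -1.72]
force: [0.4, -0.6, -5.7]
width: 0.0102
gripper_force: 60.0
```

Run:
```python
from go import *
for g in(guard(45,40,11.5),guard(45,56,11.5)):
    T,X=tool(*g);go(T,X)
```

```text
pos [ 0.5537 -0.2228  0.2166] shift [-0.0022 -0.01   -0.0005] turn [ 0.0006 -0.001   0.0005] turn deg 0.2 w 0.0102 [ 0.4 -0.6 -5.7]
pos [ 0.5537 -0.2228  0.2166] shift [-0.0302 -0.0061 -0.0288] turn [ 0.0006 -0.001   0.0005] turn deg 0.2 w 0.0102 [ 0.4 -0.6 -5.7]
```

Call:
drive_tool(plan=[[-0.006, 0, -0.006, 0, 0, 0], [-0.006, 0, -0.006, 0, 0, 0], [-0.006, 0, -0.006, 0, 0, 0], [-0.006, 0, -0.006, 0, 0, 0], [-0.005, 0, -0.004, 0, 0, 0], [0, 0, 0, 0, 0, 0], [0, 0, 0, 0, 0, 0], [0, 0, 0, 0, 0, 0]])

```text
time: 15.75
tool_pos: [0.5427, -0.2228, 0.2061]
tool_rot: [-2.777, 0.0, -1.719]
force: [2.6, -0.2, -4.4]
width: 0.0103
gripper_force: 60.0
```

Run:
```python
from go import *
g=guard(45,56,11.5);T,X=tool(*g);go(T,X)
Xp=X
for th in range(50,96,5):
    g=guard(th,56,11.5);T2,X2=tool(*g,th-45);print(th,((X2-Xp)/.4).round(4));Xp=X2
s=read_camera('side');cv2.imwrite('pics/rs6.png',s)
```

```text
pos [ 0.5427 -0.2228  0.2061] shift [-0.0028 -0.0061 -0.0023] turn [ 0.0006 -0.0007  0.0005] turn deg 0.2 w 0.0103 [ 2.6 -0.2 -4.4]
50 [-0.0005  0.0001 -0.0148]
55 [ 0.0008 -0.0001 -0.0148]
60 [ 0.002  -0.0003 -0.0146]
65 [ 0.0033 -0.0005 -0.0144]
70 [ 0.0045 -0.0006 -0.014 ]
75 [ 0.0057 -0.0008 -0.0136]
80 [ 0.0069 -0.001  -0.013 ]
85 [ 0.008  -0.0011 -0.0124]
90 [ 0.009  -0.0013 -0.0116]
95 [ 0.01   -0.0014 -0.0108]
```

The lip is home on the rail with the guard at 45°. Now a slow swing about the rail at moderate grip.

Call:
drive_tool(plan=[[0, 0, 0, 0, 0, 0], [0, 0, -0.0074, 0, 0, 0], [0, 0, -0.0074, 0, 0, 0], [0.0004, 0, -0.0074, 0, 0, 0], [0.0004, 0, -0.0074, 0, 0, 0], [0.001, 0, -0.0073, 0, 0, 0], [0.001, 0, -0.0073, 0, 0, 0], [0, 0, 0, 0, 0, 0]], squeeze=20)

```text
time: 16.6
tool_pos: [0.5444, -0.223, 0.1883]
tool_rot: [-2.776, 0.0, -1.719]
force: [5.3, -2.9, 0.9]
width: 0.011
gripper_force: 20.0
```

Run:
```python
from go import *
g=guard(60,56,11.5);T,X=tool(*g,15);go(T,X)
o=get_obs();A=R(o['tool_rot']);b=o['tool_pos']-A@[0,0,.0375]
d=Ro.from_euler('z',-YF).as_matrix()@(b-RAIL)*1e3;print('bar rel rail (frame)',d.round(1),'radius',np.hypot(d[0],d[2]).round(1),'expect 67.7')
w=read_camera('wrist');cv2.imwrite('pics/rw7.png',w);s=read_camera('side');cv2.imwrite('pics/rs7.png',s)
```

```text
pos [ 0.5444 -0.223   0.1883] shift [-0.0045 -0.0059 -0.002 ] turn [ 0.0008 -0.0004  0.0004] turn deg 0.2 w 0.011 [ 5.3 -2.9  0.9]
bar rel rail (frame) [-65.6   2.8 -11.7] radius 66.7 expect 67.7
```

Call:
drive_tool(plan=[[0.0005, 0, -0.0077, 0, 0, 0], [0.0005, 0, -0.0077, 0, 0, 0], [0.0015, 0, -0.0075, 0, 0, 0], [0.002, 0, -0.007, 0, 0, 0], [0.0025, 0, -0.007, 0, 0, 0], [0.0028, 0, -0.0068, 0, 0, 0], [0, 0, 0, 0, 0, 0], [0, 0, 0, 0, 0, 0]])

```text
time: 17.5
tool_pos: [0.55, -0.2233, 0.1726]
tool_rot: [-2.772, -0.0, -1.719]
force: [6.9, -3.8, 5.2]
width: 0.0113
gripper_force: 20.0
```

```bash
cat > chk.py <<'E'
from go import *
th=float(sys.argv[1]);g=guard(th,56,11.5);T,X=tool(*g,th-45);go(T,X)
o=get_obs();A=R(o['tool_rot']);b=o['tool_pos']-A@[0,0,.0375]
d=Ro.from_euler('z',-YF).as_matrix()@(b-RAIL)*1e3;print('bar rel rail (frame)',d.round(1),'radius',np.hypot(d[0],d[2]).round(1),'expect 67.7')
E
python3 chk.py 75
```

```text
pos [ 0.55   -0.2233  0.1726] shift [-0.0051 -0.007  -0.0049] turn [0.0011 0.0007 0.0003] turn deg 0.2 w 0.0113 [ 6.9 -3.8  5.2]
bar rel rail (frame) [-60.1   3.3 -27.4] radius 66.1 expect 67.7
```

```bash
cat > tilt.py <<'E'
from go import *
def tilt(im,th0=30,th1=100):
    c=calibration('side');v=(im[...,2].astype(float)-.6*im[...,0]).astype(np.float32)
    best=[]
    for th in np.arange(th0,th1,1.):
        A,x=guard(th,56,12); sc=0;n=0
        for (a,b,inw) in(((-65,-70,23),(-65,0,23),(8,0,0)),((-60,-75,23),(40,-75,23),(0,8,0))):
            P=np.linspace(a,b,40)/1e3;i=np.array(inw)/1e3
            q=proj(c,x+(P+i)@A.T).astype(np.float32);r=proj(c,x+(P-i)@A.T).astype(np.float32)
            s=lambda u:cv2.remap(v,u[:,0].copy(),u[:,1].copy(),cv2.INTER_LINEAR).ravel()
            sc+=np.median(s(q)-s(r))
        best.append((round(float(sc),1),th))
    return sorted(best)[::-1][:4]
E
python3 - <<'E'
from tilt import *
s=read_camera('side');cv2.imwrite('pics/rs8.png',s)
for f in('rs6','rs7','rs8'):print(f,tilt(cv2.imread(f'pics/{f}.png')))
E
```

```text
rs6 [(166.0, np.float64(42.0)), (165.6, np.float64(41.0)), (164.9, np.float64(40.0)), (164.1, np.float64(43.0))]
rs7 [(149.1, np.float64(60.0)), (146.7, np.float64(59.0)), (145.6, np.float64(61.0)), (144.3, np.float64(58.0))]
rs8 [(94.7, np.float64(76.0)), (89.1, np.float64(75.0)), (88.2, np.float64(77.0)), (73.5, np.float64(74.0))]
```

The side picture confirms the tilts: 42°, then 60°, then 76°. The guard follows the bar, so I'll continue.

Call:
drive_tool(plan=[[0.0017, 0, -0.0046, 0, 0, 0], [0.0018, 0, -0.0046, 0, 0, 0], [0.002, 0, -0.0046, 0, 0, 0], [0.0022, 0, -0.0046, 0, 0, 0], [0.0024, 0, -0.0046, 0, 0, 0], [0.0026, 0, -0.0044, 0, 0, 0], [0, 0, 0, 0, 0, 0], [0, 0, 0, 0, 0, 0]], squeeze=12)

```text
time: 18.35
tool_pos: [0.5564, -0.2234, 0.1628]
tool_rot: [-2.77, -0.0, -1.718]
force: [8.1, -4.0, 6.8]
width: 0.0115
gripper_force: 12.0
```

```bash
python3 chk.py 85; python3 chk.py 90
python3 - <<'E'
from tilt import *
print(tilt(read_camera('side')))
E
```

```text
pos [ 0.5564 -0.2234  0.1628] shift [-0.0062 -0.0088 -0.0059] turn [0.0012 0.0016 0.0001] turn deg 0.4 w 0.0115 [ 8.1 -4.   6.8]
bar rel rail (frame) [-53.9   4.  -37.2] radius 65.5 expect 67.7
pos [ 0.5564 -0.2234  0.1628] shift [ 0.0028 -0.0101 -0.0175] turn [0.0012 0.0016 0.0001] turn deg 0.4 w 0.0115 [ 8.1 -4.   6.8]
bar rel rail (frame) [-53.9   4.  -37.2] radius 65.5 expect 67.7
[(56.0, np.float64(87.0)), (52.0, np.float64(88.0)), (41.2, np.float64(89.0)), (40.4, np.float64(86.0))]
```

Call:
drive_tool(plan=[[0.0004, 0, -0.003, 0, 0, 0], [0.0004, 0, -0.003, 0, 0, 0], [0.0004, 0, -0.003, 0, 0, 0], [0.0004, 0, -0.003, 0, 0, 0], [0, 0, 0, 0, 0, 0], [0, 0, 0, 0, 0, 0], [0, 0, 0, 0, 0, 0], [0, 0, 0, 0, 0, 0]])

```text
time: 19.2
tool_pos: [0.558, -0.2237, 0.1598]
tool_rot: [-2.767, -0.001, -1.718]
force: [3.5, -3.4, 16.3]
width: 0.0115
gripper_force: 12.0
```

```bash
python3 chk.py 90
python3 - <<'E'
from tilt import *
w=read_camera('wrist');cv2.imwrite('pics/rw9.png',w)
s=read_camera('side');cv2.imwrite('pics/rs9.png',s);print(tilt(s))
E
```

```text
pos [ 0.558  -0.2237  0.1598] shift [-0.0011 -0.0094 -0.01  ] turn [ 0.0014  0.0025 -0.    ] turn deg 0.5 w 0.0115 [ 3.5 -3.4 16.3]
bar rel rail (frame) [-52.4   4.  -40.3] radius 66.1 expect 67.7
[(65.4, np.float64(90.0)), (55.1, np.float64(91.0)), (51.1, np.float64(89.0)), (38.3, np.float64(92.0))]
```

The guard is flat at 90° and the rising force shows contact with the lower rail. I'll relax the push, open slightly and withdraw along the tool axis.

Call:
drive_tool(plan=[[0, 0, 0.002, 0, 0, 0], [0, 0, 0.002, 0, 0, 0], [0, 0, 0, 0, 0, 0], [0, 0, 0, 0, 0, 0], [0, 0, 0, 0, 0, 0], [0, 0, 0, 0, 0, 0], [0, 0, 0, 0, 0, 0], [0, 0, 0, 0, 0, 0]], squeeze=3)

```text
time: 20.1
tool_pos: [0.5544, -0.223, 0.1576]
tool_rot: [-2.775, 0.0, -1.719]
force: [3.4, -1.1, 7.5]
width: 0.0193
gripper_force: 3.0
```

Call:
drive_tool(plan=[[0, 0, 0, 0, 0, 0], [0, 0, 0, 0, 0, 0], [0, 0, 0, 0, 0, 0], [0, 0, 0, 0, 0, 0], [0, 0, 0, 0, 0, 0], [0, 0, 0, 0, 0, 0], [0, 0, 0, 0, 0, 0], [0, 0, 0, 0, 0, 0]], gripper=-0.55)

```text
time: 20.9
tool_pos: [0.5544, -0.2229, 0.1575]
tool_rot: [-2.775, 0.0, -1.719]
force: [3.9, -1.2, 6.9]
width: 0.0198
gripper_force: 3.0
```

```bash
python3 chk.py 90
python3 - <<'E'
from tilt import *
o=get_obs();A=R(o['tool_rot']);print('toolz',A[:,2],'tooly',A[:,1])
g,x=guard(90,56,12);c=calibration('wrist')
print('bar pred px',proj(c,[x+g@[.012,y,.063] for y in(-.05,0)]),'axis px',proj(c,[o['tool_pos']+A@[0,0,z] for z in(-.0375,)]))
bar=x+g@[.012,0,.063];print('bar in tool mm',A.T@(bar-o['tool_pos'])*1e3)
s=read_camera('side');print(tilt(s))
E
```

```text
pos [ 0.5544 -0.2229  0.1575] shift [ 0.0077 -0.0113 -0.0043] turn [ 0.0008 -0.      0.0003] turn deg 0.2 w 0.0198 [ 3.9 -1.2  6.9]
bar rel rail (frame) [-55.7   4.2 -42.4] radius 70.1 expect 67.7
toolz [ 0.35455906 -0.05280559 -0.93354134] tooly [-0.92332099  0.13775993 -0.35846974]
bar pred px [[306.4185709  160.93801454]
 [308.08724225 258.91424168]] axis px [[315.7426084  269.43981905]]
bar in tool mm [  4.20799706  -3.90080749 -34.34132166]
[(65.5, np.float64(90.0)), (55.6, np.float64(91.0)), (53.6, np.float64(89.0)), (37.3, np.float64(92.0))]
```

Call:
drive_tool(plan=[[0.003, -0.0004, 0.001, 0, 0, 0], [0.003, -0.0004, 0.001, 0, 0, 0], [0.003, -0.0004, 0.0012, 0, 0, 0], [0, 0, 0, 0, 0, 0], [0, 0, 0, 0, 0, 0], [0, 0, 0, 0, 0, 0], [0, 0, 0, 0, 0, 0], [0, 0, 0, 0, 0, 0]])

```text
time: 21.75
tool_pos: [0.5563, -0.2232, 0.1574]
tool_rot: [-2.778, 0.0, -1.72]
force: [0.1, 0.8, 1.2]
width: 0.02
gripper_force: 0.0
```

```bash
python3 chk.py 90
python3 - <<'E'
from tilt import *
s=read_camera('side');w=read_camera('wrist');t=read_camera('top')
print(tilt(s))
C=np.zeros((600,800,3),np.uint8)
C[:400,:600]=cv2.resize(s[150:310,280:520],(600,400),interpolation=cv2.INTER_CUBIC)
C[400:,:320]=cv2.resize(w,(320,200));C[400:,330:630]=cv2.resize(t[130:210,340:460],(300,200))
cv2.imwrite('pics/m10.png',C)
E
```

```text
pos [ 0.5563 -0.2232  0.1574] shift [ 0.0029 -0.0106 -0.0038] turn [ 0.0006 -0.0011  0.0005] turn deg 0.2 w 0.02 [0.1 0.8 1.2]
bar rel rail (frame) [-53.7   4.2 -42.6] radius 68.5 expect 67.7
[(63.4, np.float64(90.0)), (54.6, np.float64(91.0)), (52.1, np.float64(89.0)), (37.1, np.float64(92.0))]
```

Forces are now zero and the gripper is free, so I'll withdraw along the tool axis.

Call:
drive_tool(plan=[[-0.004, 0.0006, 0.0102, 0, 0, 0], [-0.004, 0.0006, 0.0102, 0, 0, 0], [-0.004, 0.0006, 0.0102, 0, 0, 0], [-0.0078, 0.0012, 0.0204, 0, 0, 0], [-0.0078, 0.0012, 0.0204, 0, 0, 0], [-0.0078, 0.0012, 0.0204, 0, 0, 0], [-0.0078, 0.0012, 0.0204, 0, 0, 0], [-0.0078, 0.0012, 0.0204, 0, 0, 0]])

```text
time: 22.7
tool_pos: [0.5359, -0.2201, 0.2115]
tool_rot: [-2.778, 0.0, -1.719]
force: [-0.2, 0.4, 0.3]
width: 0.0198
gripper_force: 0.0
```

Call:
drive_tool(plan=[[-0.02, 0, 0.04, 0, 0, 0], [-0.03, 0, 0.05, 0, 0, 0], [-0.04, 0, 0.05, 0, 0, 0], [-0.04, 0, 0.05, 0, 0, 0], [-0.04, 0, 0.05, 0, 0, 0], [-0.03, 0, 0.03, 0, 0, 0], [0, 0, 0, 0, 0, 0], [0, 0, 0, 0, 0, 0]])

```text
time: 23.5
tool_pos: [0.4561, -0.22, 0.3189]
tool_rot: [-2.777, 0.001, -1.72]
force: [0.2, -0.1, 0.7]
width: 0.0201
gripper_force: 0.0
```

Run:
```python
from tilt import *
s=read_camera('side');t=read_camera('top')
print(tilt(s),get_obs()['time'])
C=np.zeros((600,800,3),np.uint8)
C[:400,:600]=cv2.resize(s[150:310,280:520],(600,400),interpolation=cv2.INTER_CUBIC)
C[400:,:320]=cv2.resize(s,(320,200));C[400:,330:630]=cv2.resize(t[130:210,340:460],(300,200))
cv2.imwrite('pics/m11.png',C)
```

```text
[(63.9, np.float64(90.0)), (53.0, np.float64(89.0)), (52.0, np.float64(91.0)), (35.4, np.float64(92.0))] 23.6
```

View pics/m11.png

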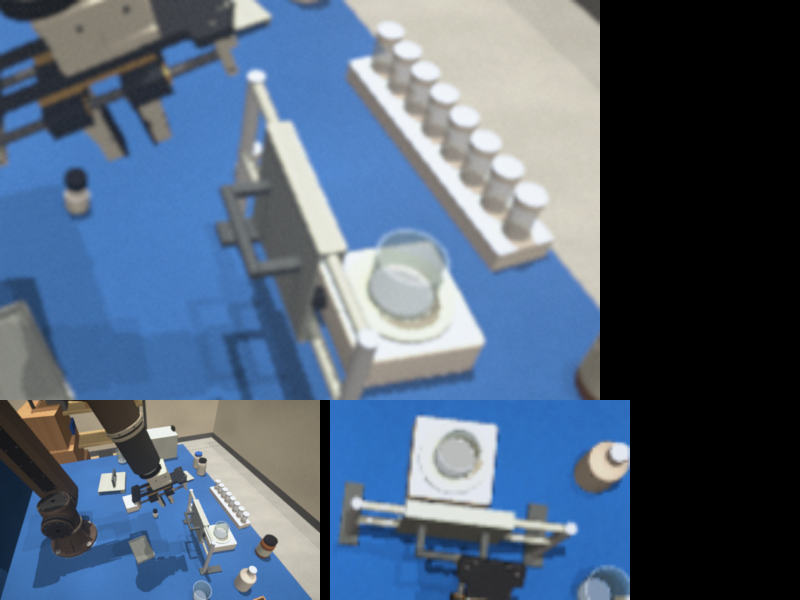

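The picture shows the guard hanging vertically on the rails: lip strip from (270,125) to (345,250), handle at (245,230). The gripper is clear and the other things are undisturbed.

```bash
python3 -c "
from plant import *
print(job_done())"
```

```text
the job is handed in; nothing more can be done
None
```

The splash guard hangs by its lip on the top rail, flat against the lower rail; it was hooked at about 45°, swung down under control and released, and the job was handed in at about 24 s with no sign in the pictures that anything else moved.

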